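# Clear the strip and hold the tray divider against its sprung stop

## Task

The pine recycling tray needs its divider board screwed in. Pick up the blue scraper block and wipe the three broken mug shards off the white strip onto the tray floor (they are sharp: move them only with the scraper, and leave the cans, vial and clamshell alone), then put the scraper down on the tray floor clear of the strip. Then stand the divider on the strip, centred on the green line and square to the orange sprung plate, press its end steadily against the plate with about 8 N (from 5 to 12 N, never above 20 N), and finish still holding it pressed there, down on the strip and not let go, so that a person can fasten it.

Things in the scene. Friction and masses are not known exactly. Their poses are not given: they have to be found in the camera images.
- tray: Pine tray, 400 x 600 mm outside (x, y), lying fixed on the work surface; floor top 12 mm above its origin, walls 14 mm thick rising to 42 mm. Origin: centre of its underside; x runs away from the robot side, y to the left.
- mount: White strip fixed on the tray floor, its top 10 mm above its origin and above the tray floor. Origin at its underside on the strip's centre line; the strip spans x -85 to +125 mm and y -60 to +60 mm in its own frame, and carries a thin green line along its x axis (y = 0). At its +x end stands a wooden fence rail 120 mm wide, x 107 to 125 mm, rising to 52 mm.
- stop_plate: Orange sprung stop plate in front of the fence rail: 64 mm wide (y), 8 mm thick (x), from 12 to 58 mm above the mount's origin, axes parallel to the mount's. Origin: lower centre of its front face, the face turned to the mount's -x; at rest at mount (75, 0, 10) mm. It slides only along mount +x, at most 22 mm, against a spring of 0.8 N per mm with no preload (8 N at 10 mm).
- divider: Loose brown wooden divider board standing on its long edge: 140 mm long (x), 18 mm thick (y), 70 mm high (z), about 0.1 kg, symmetric end for end. Origin: centre of its underside. It starts on the tray floor on one side of the strip. One end face (140/2 mm along x from the origin) is to be pressed on the stop plate's face.
- scraper: Loose blue block with a black wiping edge below: 120 mm long (x), 24 mm thick (y), 50 mm high, about 0.13 kg, straight-sided and symmetric. Origin: centre of its underside. It starts standing on the tray floor on the other side of the strip from the divider.
- shard0: Loose blue ceramic mug shard, slightly bent, about 26 x 17 mm and 9 mm high, 12 g, lying flat on the white strip. Origin: its centre, 4.5 mm above its underside.
- shard1: Loose blue ceramic mug shard, slightly bent, about 26 x 17 mm and 9 mm high, 12 g, lying flat on the white strip. Origin: its centre, 4.5 mm above its underside.
- shard2: Loose blue ceramic mug shard, slightly bent, about 26 x 17 mm and 9 mm high, 12 g, lying flat on the white strip. Origin: its centre, 4.5 mm above its underside.
- can0: Bystander: red drinks can, 53 mm diameter, 88 mm high, standing on the tray floor. Origin: centre of its underside.
- can1: Bystander: green drinks can, 53 mm diameter, 88 mm high, standing on the tray floor. Origin: centre of its underside.
- vial: Bystander: brown glass vial with a white cap, 28 mm diameter, 62 mm high, standing on the tray floor. Origin: centre of its underside.
- clamshell: Bystander: clear plastic clamshell, 92 x 112 mm, 54 mm high, on the tray floor on the robot side of the strip. Origin: centre of its underside.

How it is judged:
By the outcome, as a careful person would: the job done as asked, in the order asked, and still so for the second after the job is handed in, while the arm keeps its last pose, push and grip.
It also fails if it takes over 67 s, if anything falls off the work surface, if the arm or the gripper's body presses on something with over 40 N, if the wrist force passes 120 N, or if a joint passes its speed limit or range.

## Robot

A 6-joint arm with a two-finger parallel gripper is mounted at the origin on the work surface. World frame = base frame: x ahead of the robot, y to its left, z up, the work surface at z = 0. Lengths are in m, angles in rad, forces in N, time in s.
With the tool pointing down it reaches from about 0.4 to 0.825 m from the base axis. Payload 7 kg.
Tool frame: the origin (TCP) lies at the very end of the fingers, on their centre line; the grasp point (between the pads) lies arm.grip_point_offset behind it (arm.grip_point_offset is the distance from the TCP to the grasp point, in m); z points along the fingers, y is the line along which they close (so a half turn about z gives the same grasp; the last joint's range is limited). The gripper opens to 88 mm and grips with 3 to 60 N. Pads are 19 mm wide; open, the fingers measure 130 mm over their backs; the gripper's body (78 mm by 193 mm) begins 47 mm behind the grasp point.
Start: joints at [-0.858, 0.359, 0.012, 0, -1.224, -0.288], TCP at [0.278, -0.615, 0.227] pointing down, gripper open.
Joint ranges: [-3.07, 3.07], [-1.43, 2.12], [-1.02, 1.25], [-3.03, 1.67], [-3.05, -0], [-3.03, 3.03]. Speed limits (rad/s): [2.39, 2.39, 3.01, 3.14, 3.14, 3.14].

## Interface

Orientations are given as [roll, pitch, yaw] about the fixed x, y, z axes, in that order (R = Rz(yaw) Ry(pitch) Rx(roll)).
In Python, from station import arm gives the robot as it stands.
- The arm moves only by the shell command python3 -m crank 'ROWS' [OPENING] [FORCE]. ROWS is JSON, a list of rows, each an object of numbers: "dx", "dy", "dz": the shift along the tool's x, y, z in cm; "wx", "wy", "wz": the turn, a rotation vector about the tool's x, y, z in degrees. A call has exactly 10 rows; each row is the pose to reach, as a shift and turn from the pose commanded when the call began, along the tool's axes at that moment; what a row does not reach only later rows make up. A row lasts 1/8 s, in which the tool goes at most 62.5 mm and 10.7 degrees, less where a joint would pass 70% of its speed; a pose out of reach is approached as far as the arm can. A call with a gripper value outside its range is refused whole. OPENING is the finger opening in cm, from 0 to 8.76, set as the call begins (- or left out, the last holds). The fingers move at their own pace and stop on an object; FORCE is the grip in N (left out, the last holds). Time passes only in rows, so rows that repeat a pose let the fingers close, or fill a call up. It gives the time, the measured TCP pose, the force, the opening and the grip force at its end, in the units of the state.
- arm.get_state(): the state, without advancing time (a new reading comes with each control period).
- arm.grab_frame(name): name is "scene" or "top" or "wrist"; returns the picture (384x512x3 uint8, red, green, blue); there is no depth.
- arm.calibration(name): a dict with "fx", "fy", "cx", "cy" (pixels), "world_from_camera" (4x4, takes a point from camera to world coordinates). Camera axes: x right, y down, z forward; pixel columns grow to the right and rows downward; lengths in m; the calibration is good to about 2 mm. A picture is of the moment at which its call begins: read the wrist's pose just before it. calibration takes no time and is no camera call; for the wrist camera it gives the pose at the moment of the call.
- arm.job_done(): hands the job in; it is judged then, once.
Trained networks look in the newest picture that a camera, given by its name, has taken for a name from the list of things; names that differ only in an ending like _2 or _b are one class to them, and where a whole thing is asked for, a point or a joint stands for the part that bears it (a point fixed in the world has none). Each returns a list of dicts, best first, with "confidence" (0 to 1); they miss things now and then, are a little off and sometimes report something else, mostly with a low value. They report only what shows in the picture. A call takes as long as a camera call.
- arm.find_in(camera, query): "centre" ([x, y, z] in m, in world coordinates, good to about 4 mm: the middle of the surface that is visible of it).
- arm.masks_of(camera, query): "pixels" (384x512 bool, what is visible of it).
- arm.mark_of(camera, query): "centre" ([x, y, z] in m, in world coordinates, good to about 4 mm: a listed point, or the origin of a listed thing).
The state is a dict: "t": time; "q": joint angles; "qd": joint speeds; "joint_efforts": joint torques, N m; "eef_pos": TCP position; "ee_rot": TCP orientation; "force": force on the tool from outside, world axes, zero at the start; "moment": the same for the moment, N m; "width": finger opening in m; "gripper_force": force on a finger pad.
Only numpy, scipy, OpenCV 4.12 (cv2) and the standard library are available. Lean on these libraries where they do the work, as an engineer would, in place of code of your own. Each camera call takes 0.05 s, during which the arm holds its last target. There are 200 camera calls.

## Working session

There is one attempt and no reset: what is moved stays moved. The work goes in short steps, Python scripts to look and compute and a shell command to move; the robot and the scene stay as the last step left them, time stands still between calls to the robot, and variables do not carry over. Pictures are saved under pics/ and viewed, at most 11 in all, crops included, and the job is handed in when it is done.

```bash
ls; mkdir -p pics
cat > m.py <<'E'
from station import arm
import numpy as np, cv2
E
python3 - <<'E'
from m import *
s=arm.get_state(); print({k:np.round(v,3).tolist() for k,v in s.items()}, arm.grip_point_offset)
for c in ["top","scene"]:
    im=arm.grab_frame(c); cv2.imwrite(f"pics/{c}0.png",im[:,:,::-1])
    k=arm.calibration(c); print(c,k["fx"],np.round(k["world_from_camera"],3).tolist())
    for n in ["tray","mount","stop_plate","divider","scraper","shard0","can0","can1","vial","clamshell"]:
        print(n,[(np.round(d["centre"],3).tolist(),round(d["confidence"],2)) for d in arm.mark_of(c,n)][:4])
E
```

```text
pics
{'t': 0.0, 'q': [-0.858, 0.359, 0.011, -0.0, -1.224, -0.288], 'qd': [-0.001, -0.001, -0.001, 0.0, 0.001, -0.001], 'joint_efforts': [0.002, -58.271, 29.306, 6.997, 0.007, -0.0], 'eef_pos': [0.278, -0.615, 0.226], 'ee_rot': [3.14, -0.0, -2.717], 'force': [-0.127, -0.416, -0.585], 'moment': [-0.006, 0.002, 0.005], 'gripper_force': 0.0, 'width': 0.088} 0.0188
top 414.43502781539803 [[0.011, -0.986, 0.165, 0.426], [-1.0, -0.009, 0.015, 0.02], [-0.013, -0.165, -0.986, 0.871], [0.0, 0.0, 0.0, 1.0]]
tray []
mount [([0.603, -0.081, 0.013], 0.61)]
stop_plate [([0.675, -0.083, 0.026], 0.8)]
divider [([0.568, -0.231, 0.015], 0.68)]
scraper [([0.585, 0.1, 0.008], 0.82), ([0.569, -0.232, 0.016], 0.4)]
shard0 [([0.598, -0.071, 0.028], 0.69), ([0.625, -0.106, 0.025], 0.52), ([0.554, -0.093, 0.027], 0.46), ([0.674, -0.087, 0.022], 0.41)]
can0 [([0.434, 0.174, 0.011], 0.84), ([0.704, -0.289, 0.013], 0.58)]
can1 [([0.434, 0.174, 0.011], 0.84), ([0.704, -0.289, 0.013], 0.58)]
vial [([0.716, 0.145, 0.012], 0.73)]
clamshell [([0.436, -0.07, 0.011], 0.9)]
scene 407.06274638867694 [[0.385, 0.774, -0.503, 0.994], [0.923, -0.313, 0.225, -0.142], [0.016, -0.551, -0.834, 0.745], [0.0, 0.0, 0.0, 1.0]]
tray []
mount [([0.602, -0.082, 0.015], 0.9)]
stop_plate [([0.679, -0.08, 0.021], 0.62)]
divider [([0.568, -0.238, 0.013], 0.56)]
scraper [([0.68, -0.081, 0.023], 0.75), ([0.581, 0.101, 0.009], 0.63), ([0.706, -0.284, 0.012], 0.22)]
shard0 [([0.632, -0.1, 0.026], 0.55), ([0.564, -0.091, 0.021], 0.54), ([0.597, -0.07, 0.024], 0.41)]
can0 [([0.706, -0.288, 0.011], 0.93), ([0.432, 0.169, 0.008], 0.83)]
can1 [([0.706, -0.288, 0.011], 0.93), ([0.432, 0.169, 0.008], 0.83)]
vial [([0.716, 0.143, 0.014], 0.58)]
clamshell [([0.437, -0.066, 0.015], 0.69)]
```

View pics/top0.png

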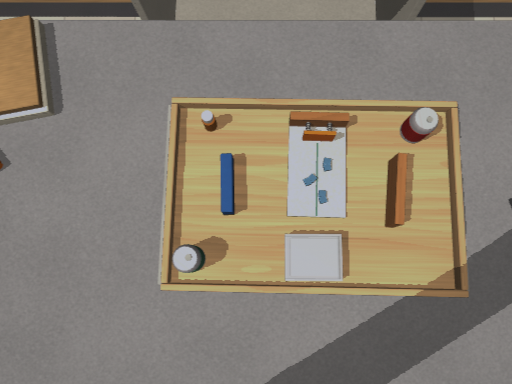

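View pics/scene0.png

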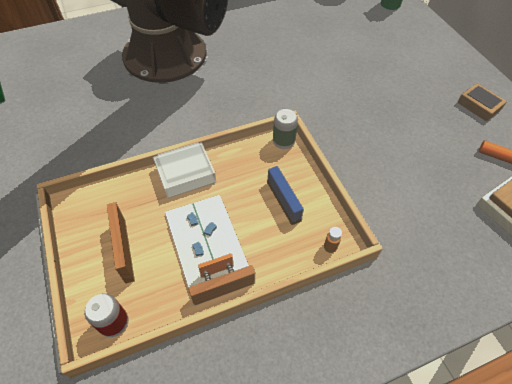

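The top view shows the strip at cols 288–346, rows 128–217, with its green line near col 317. The scraper is at (227,184), the divider at (400,190), and the shards at (310,180), (327,164) and (322,197). Next I'll fit box silhouettes to get precise poses.

```bash
cat > m.py <<'E'
from station import arm
import numpy as np, cv2
from scipy.optimize import minimize
def proj(c,P):
    k=arm.calibration(c); T=np.linalg.inv(k["world_from_camera"]); p=P@T[:3,:3].T+T[:3,3]
    return np.c_[k["fx"]*p[:,0]/p[:,2]+k["cx"],k["fy"]*p[:,1]/p[:,2]+k["cy"]]
def unproj(c,uv,z):
    k=arm.calibration(c); W=np.array(k["world_from_camera"]); uv=np.atleast_2d(uv)
    d=np.c_[(uv[:,0]-k["cx"])/k["fx"],(uv[:,1]-k["cy"])/k["fy"],np.ones(len(uv))]@W[:3,:3].T
    return W[:3,3]+d*((z-W[2,3])/d[:,2])[:,None]
def box(x,y,a,lo,hi):
    P=np.array([[i,j,k] for i in (lo[0],hi[0]) for j in (lo[1],hi[1]) for k in (lo[2],hi[2])],float)
    c,s=np.cos(a),np.sin(a); return np.c_[x+c*P[:,0]-s*P[:,1],y+s*P[:,0]+c*P[:,1],P[:,2]]
def mask(c,n,near):
    uv=proj(c,np.array([near]))[0]; best=None
    for d in arm.masks_of(c,n):
        v,u=np.nonzero(d["pixels"]); e=np.hypot(u.mean()-uv[0],v.mean()-uv[1])
        if e<25 and (best is None or d["confidence"]>best[0]): best=(d["confidence"],d["pixels"])
    return None if best is None else best[1]
def fit(ms,x0,lo,hi):
    def cost(p):
        t=0
        for c,m in ms.items():
            h=cv2.convexHull(proj(c,box(p[0],p[1],p[2],lo,hi)).astype(np.float32))[:,0]
            im=np.zeros((384,512),np.uint8); cv2.fillPoly(im,[np.round(h*16-0).astype(np.int32)],255,cv2.LINE_AA,4)
            a=im/255.; t+=np.abs(a-m).sum()/m.sum()
        return t
    best=None
    for da in (-.1,0,.1):
        s=np.array([x0[0],x0[1],x0[2]+da]); S=np.vstack([s,s+[.008,0,0],s+[0,.008,0],s+[0,0,.08]])
        r=minimize(cost,s,method="Nelder-Mead",options=dict(initial_simplex=S,xatol=1e-4,fatol=1e-4))
        if best is None or r.fun<best.fun: best=r
    return best
E
python3 - <<'E'
from m import *
F={c:arm.grab_frame(c) for c in("top","scene")}
for n,x0,z,lo,hi in [("divider",(.568,-.232,0.),.045,(-.07,-.009,.012),(.07,.009,.082)),("scraper",(.583,.1,0.),.037,(-.06,-.012,.012),(.06,.012,.062)),("stop_plate",(.677,-.082,0.),.05,(0,-.032,.024),(.008,.032,.070))]:
    ms={c:mask(c,n,(x0[0],x0[1],z)) for c in F}; ms={c:m for c,m in ms.items() if m is not None}
    for sub in [ms]+[{c:m} for c,m in ms.items()]:
        r=fit(sub,x0,lo,hi); print(n,list(sub),np.round(r.x,4),round(r.fun/len(sub),3))
for c,im in F.items():
    # green line
    I=im.astype(int); g=(I[:,:,1]-I[:,:,0]>15)&(I[:,:,1]-I[:,:,2]>10)
    v,u=np.nonzero(g); P=unproj(c,np.c_[u,v],.0222); k=(abs(P[:,0]-.6)<.09)&(abs(P[:,1]+.082)<.04); P=P[k]
    if len(P)>5:
        f=np.polyfit(P[:,0],P[:,1],1); print(c,"line n",len(P),"slope",f[0],"y at .6",np.polyval(f,.6),"resid",np.std(P[:,1]-np.polyval(f,P[:,0])),P[:,0].min(),P[:,0].max())
    w=(I.min(2)>150); v,u=np.nonzero(w); P=unproj(c,np.c_[u,v],.022); k=(abs(P[:,0]-.6)<.12)&(abs(P[:,1]+.082)<.08)&(P[:,0]>.505); P=P[k]
    r=cv2.minAreaRect((P[:,:2]*1000).astype(np.float32)); print(c,"white",r)
for c in F:
    print(c,[(np.round(d["centre"],3).tolist(),round(d["confidence"],2)) for d in arm.find_in(c,"shard1")][:4])
E
```

```text
divider ['top', 'scene'] [ 0.5698 -0.2365 -0.0815] 0.177
divider ['top'] [ 0.5695 -0.2393 -0.1207] 0.165
divider ['scene'] [ 0.5739 -0.2354 -0.0766] 0.092
scraper ['top'] [0.5811 0.0986 0.0477] 0.17
scraper ['top'] [0.5811 0.0986 0.0477] 0.17
stop_plate ['top', 'scene'] [ 0.6802 -0.0858 -0.0035] 0.248
stop_plate ['top'] [ 0.6803 -0.0873  0.0117] 0.2
stop_plate ['scene'] [ 0.6823 -0.0835 -0.0535] 0.247
top line n 66 slope -0.029719857142488534 y at .6 -0.08486993950253956 resid 0.0005770211887886766 0.5216574319193874 0.6746608648729697
top white ((615.0270385742188, -84.53800964355469), (119.89127349853516, 191.76844787597656), 88.70503997802734)
scene line n 115 slope -0.021063539211287313 y at .6 -0.08192006848144755 resid 0.0011664213170995963 0.5245338631511167 0.6589128855227568
scene white ((610.073974609375, -82.03732299804688), (119.79718780517578, 175.0238800048828), 88.78883361816406)
top [([0.625, -0.106, 0.03], 0.6), ([0.559, -0.092, 0.03], 0.52), ([0.633, -0.084, 0.022], 0.4)]
scene [([0.565, -0.092, 0.027], 0.65), ([0.634, -0.099, 0.032], 0.56), ([0.604, -0.153, 0.016], 0.47), ([0.722, 0.138, 0.053], 0.18)]
```

```bash
cat >> m.py <<'E'
from scipy.spatial.transform import Rotation as R
def go(p,yaw):
    "tool-frame shift (cm) and turn (deg) to TCP position p, tool down with given yaw"
    s=arm.get_state(); A=R.from_euler("xyz",s["ee_rot"]); B=R.from_euler("xyz",[np.pi,0,yaw])
    print("d",np.round(A.inv().apply(np.array(p)-s["eef_pos"])*100,2),"w",np.round(np.degrees((A.inv()*B).as_rotvec()),2),
      "| now",np.round(s["eef_pos"],4),np.round(s["ee_rot"],4),"F",np.round(s["force"],2),"w",round(s["width"],4),"gf",round(s["gripper_force"],1),"t",round(s["t"],2))
E
python3 -c "
from m import *
go([.54,.099,.23],-3.094)"
```

```text
d [-53.28  54.26  -0.35] w [ 0.   -0.   21.61] | now [ 0.2782 -0.615   0.2265] [ 3.1416 -0.     -2.7168] F [ 0.56 -0.5  -0.3 ] w 0.0878 gf 0.0 t 1.6
```

```bash
python3 -m crank '[{"dx":-4,"dy":4,"dz":-0.3,"wz":2},{"dx":-8,"dy":8,"dz":-0.3,"wz":4},{"dx":-12,"dy":12.2,"dz":-0.3,"wz":6},{"dx":-16,"dy":16.3,"dz":-0.3,"wz":8},{"dx":-20,"dy":20.4,"dz":-0.3,"wz":10},{"dx":-24,"dy":24.4,"dz":-0.3,"wz":12},{"dx":-28,"dy":28.5,"dz":-0.3,"wz":14},{"dx":-32,"dy":32.6,"dz":-0.3,"wz":16},{"dx":-36,"dy":36.7,"dz":-0.3,"wz":18},{"dx":-40,"dy":40.7,"dz":-0.3,"wz":21.6}]' 6
python3 -c "
from m import *
go([.54,.099,.23],-3.094)"
```

```text
d [-53.28  54.26  -0.35] w [ 0.   -0.   21.61] | now [ 0.2782 -0.615   0.2265] [ 3.1416 -0.     -2.7168] F [ 0.56 -0.5  -0.3 ] w 0.0878 gf 0.0 t 1.6$[0]: bad value
```

```bash
python3 -m crank '[{"dx":-4,"dy":4,"dz":-0.3,"wx":0,"wy":0,"wz":2},{"dx":-8,"dy":8,"dz":-0.3,"wx":0,"wy":0,"wz":4},{"dx":-12,"dy":12.2,"dz":-0.3,"wx":0,"wy":0,"wz":6},{"dx":-16,"dy":16.3,"dz":-0.3,"wx":0,"wy":0,"wz":8},{"dx":-20,"dy":20.4,"dz":-0.3,"wx":0,"wy":0,"wz":10},{"dx":-24,"dy":24.4,"dz":-0.3,"wx":0,"wy":0,"wz":12},{"dx":-28,"dy":28.5,"dz":-0.3,"wx":0,"wy":0,"wz":14},{"dx":-32,"dy":32.6,"dz":-0.3,"wx":0,"wy":0,"wz":16},{"dx":-36,"dy":36.7,"dz":-0.3,"wx":0,"wy":0,"wz":18},{"dx":-40,"dy":40.7,"dz":-0.3,"wx":0,"wy":0,"wz":21.6}]' 6
python3 -c "
from m import *
go([.54,.099,.23],-3.094)"
```

```text
t: 2.85
eef_pos: [0.4753, -0.0774, 0.2301]
ee_rot: [3.141, 0.001, -3.095]
force: [1.3, -0.7, -0.7]
width: 0.0599
gripper_force: 0.0
d [-7.28 17.32  0.02] w [ 0.01  0.07 -0.06] | now [ 0.4753 -0.0774  0.2301] [ 3.1415e+00  1.2000e-03 -3.0951e+00] F [ 1.26 -0.68 -0.68] w 0.0599 gf 0.0 t 2.85
```

```bash
python3 -m crank '[{"dx":-2.4,"dy":5.4,"dz":0,"wx":0,"wy":0,"wz":0},{"dx":-5,"dy":11,"dz":0,"wx":0,"wy":0,"wz":0},{"dx":-6.5,"dy":15,"dz":0,"wx":0,"wy":0,"wz":0},{"dx":-7,"dy":16.5,"dz":0,"wx":0,"wy":0,"wz":0},{"dx":-7.2,"dy":17.2,"dz":0,"wx":0,"wy":0,"wz":0},{"dx":-7.2,"dy":17.2,"dz":0,"wx":0,"wy":0,"wz":0},{"dx":-7.2,"dy":17.2,"dz":0,"wx":0,"wy":0,"wz":0},{"dx":-7.2,"dy":17.2,"dz":0,"wx":0,"wy":0,"wz":0},{"dx":-7.2,"dy":17.2,"dz":0,"wx":0,"wy":0,"wz":0},{"dx":-7.2,"dy":17.2,"dz":0,"wx":0,"wy":0,"wz":0}]'
python3 - <<'E'
from m import *
go([.581,.099,.05],-3.094)
im=arm.grab_frame("wrist"); cv2.imwrite("pics/w1.png",im[:,:,::-1])
print(np.round(arm.calibration("wrist")["world_from_camera"],3))
lo,hi=(-.06,-.012,.012),(.06,.012,.062)
m=mask("wrist","scraper",(.581,.099,.037)); print(m is not None and m.sum())
if m is not None:
    r=fit({"wrist":m},(.581,.099,.0477),lo,hi); print(r.x,r.fun)
E
```

```text
t: 4.1
eef_pos: [0.5385, 0.0957, 0.2297]
ee_rot: [3.142, 0.0, -3.094]
force: [0.7, -0.5, -0.8]
width: 0.0599
gripper_force: 0.0
d [-4.25  0.13 17.97] w [ 0.    0.01 -0.  ] | now [0.5385 0.0957 0.2297] [ 3.1415e+00  1.0000e-04 -3.0941e+00] F [ 0.7  -0.46 -0.82] w 0.0599 gf 0.0 t 4.1
[[-0.048  0.964  0.263  0.469]
 [ 0.999  0.046  0.014  0.092]
 [ 0.001  0.263 -0.965  0.387]
 [ 0.     0.     0.     1.   ]]
1620
[0.58354358 0.10280095 0.04724984] 0.22525780682643426
```

View pics/w1.png

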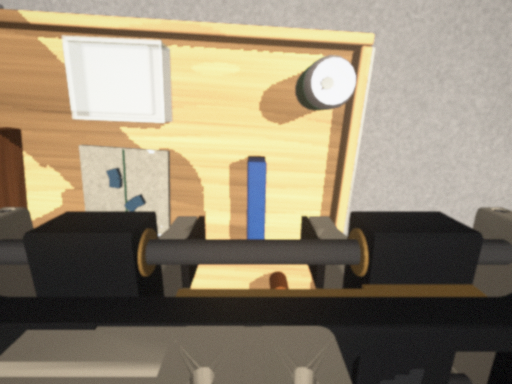

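The wrist view shows the scraper top from (257,157) down to row 240, where the gripper hides it, and the strip at left with two shards. I'll get the yaw from the blue pixels.

Run:
```python
from m import *
im=cv2.imread("pics/w1.png")[:,:,::-1].astype(int)
b=(im[:,:,2]-im[:,:,0]>50)&(im[:,:,2]>100)
b[:, :230]=0; b[:, 290:]=0; b[245:]=0
v,u=np.nonzero(b); print(v.min(),v.max())
L=[];Rr=[]
for r in range(v.min()+6,236):
    c=u[v==r]; L.append(unproj("wrist",[c.min()-.5,r],.062)[0]); Rr.append(unproj("wrist",[c.max()+.5,r],.062)[0])
for q in (L,Rr):
    q=np.array(q); f=np.polyfit(q[:,0],q[:,1],1); print("slope",f[0],"y@.58",np.polyval(f,.58),"x",q[0,0])
print("end",unproj("wrist",[257,v.min()],.062))
im=arm.grab_frame("top").astype(int); b=(im[:,:,2]-im[:,:,0]>30)&(im[:,:,2]>60); b[:,:210]=0;b[:,250:]=0
v,u=np.nonzero(b); P=unproj("top",np.c_[u,v],.062); print("top",len(P),cv2.minAreaRect((P[:,:2]*1000).astype(np.float32)))
```

```text
161 238
slope 0.0427927730252708 y@.58 0.09151216918149631 x 0.5319658578602731
slope 0.037286209440458344 y@.58 0.11262870224336424 x 0.530979816546144
end [[0.52402475 0.10066566 0.062     ]]
top 149 ((530.3560791015625, 96.6446762084961), (21.831823348999023, 23.977542877197266), 0.5459666848182678)
```

```bash
python3 -c "
from m import *
go([.583,.1015,.028],-3.1016)"
python3 -m crank '[{"dx":-2,"dy":0.2,"dz":2,"wx":0,"wy":0,"wz":0.2},{"dx":-4.4,"dy":0.37,"dz":4,"wx":0,"wy":0,"wz":0.43},{"dx":-4.47,"dy":0.37,"dz":7.5,"wx":0,"wy":0,"wz":0.43},{"dx":-4.47,"dy":0.37,"dz":11,"wx":0,"wy":0,"wz":0.43},{"dx":-4.47,"dy":0.37,"dz":14,"wx":0,"wy":0,"wz":0.43},{"dx":-4.47,"dy":0.37,"dz":17,"wx":0,"wy":0,"wz":0.43},{"dx":-4.47,"dy":0.37,"dz":19,"wx":0,"wy":0,"wz":0.43},{"dx":-4.47,"dy":0.37,"dz":20.1,"wx":0,"wy":0,"wz":0.43},{"dx":-4.47,"dy":0.37,"dz":20.1,"wx":0,"wy":0,"wz":0.43},{"dx":-4.47,"dy":0.37,"dz":20.1,"wx":0,"wy":0,"wz":0.43}]'
```

```text
d [-4.47  0.35 20.16] w [ 0.   -0.    0.44] | now [0.5386 0.0959 0.2296] [ 3.1416 -0.     -3.0938] F [ 0.1  -0.58 -1.08] w 0.06 gf 0.0 t 4.25
t: 5.5
eef_pos: [0.5837, 0.1021, 0.0294]
ee_rot: [3.141, 0.001, -3.101]
force: [-0.7, -0.7, 0.1]
width: 0.0603
gripper_force: 0.0
```

```bash
python3 -m crank '[{"dx":0,"dy":0,"dz":0,"wx":0,"wy":0,"wz":0},{"dx":0,"dy":0,"dz":0,"wx":0,"wy":0,"wz":0},{"dx":0,"dy":0,"dz":0,"wx":0,"wy":0,"wz":0},{"dx":0,"dy":0,"dz":0,"wx":0,"wy":0,"wz":0},{"dx":0,"dy":0,"dz":0,"wx":0,"wy":0,"wz":0},{"dx":0,"dy":0,"dz":0,"wx":0,"wy":0,"wz":0},{"dx":0,"dy":0,"dz":0,"wx":0,"wy":0,"wz":0},{"dx":0,"dy":0,"dz":0,"wx":0,"wy":0,"wz":0},{"dx":0,"dy":0,"dz":0,"wx":0,"wy":0,"wz":0},{"dx":0,"dy":0,"dz":0,"wx":0,"wy":0,"wz":0}]' 1.5 25; python3 -c "
from m import *
go([.583,.1015,.028],-3.1016)"
```

```text
t: 6.75
eef_pos: [0.5831, 0.1018, 0.0286]
ee_rot: [3.142, 0.0, -3.101]
force: [-0.9, -0.0, 3.1]
width: 0.0237
gripper_force: 25.0
d [ 0.01 -0.03  0.06] w [0.   0.   0.02] | now [0.5831 0.1018 0.0286] [ 3.1416  0.     -3.1013] F [-0.85 -0.05  3.07] w 0.0237 gf 25.0 t 6.75
```

```bash
python3 -c "
from m import *
go([.600,-.028,.09],3.1166)"
python3 -m crank '[{"dx":0,"dy":0,"dz":-1.5,"wx":0,"wy":0,"wz":0},{"dx":0,"dy":0,"dz":-4,"wx":0,"wy":0,"wz":0},{"dx":0,"dy":0,"dz":-6.1,"wx":0,"wy":0,"wz":0},{"dx":-0.4,"dy":-3,"dz":-6.1,"wx":0,"wy":0,"wz":1},{"dx":-0.8,"dy":-6,"dz":-6.1,"wx":0,"wy":0,"wz":2},{"dx":-1,"dy":-9,"dz":-6.1,"wx":0,"wy":0,"wz":3},{"dx":-1.17,"dy":-11.5,"dz":-6.1,"wx":0,"wy":0,"wz":3.7},{"dx":-1.17,"dy":-13,"dz":-6.1,"wx":0,"wy":0,"wz":3.7},{"dx":-1.17,"dy":-13,"dz":-6.1,"wx":0,"wy":0,"wz":3.7},{"dx":-1.17,"dy":-13,"dz":-6.1,"wx":0,"wy":0,"wz":3.7}]'
python3 - <<'E'
from m import *
go([.600,-.028,.0391],3.1166)
im=arm.grab_frame("wrist"); cv2.imwrite("pics/w2.png",im[:,:,::-1])
im=arm.grab_frame("scene"); cv2.imwrite("pics/s2.png",cv2.resize(im[150:320,100:340,::-1],None,fx=3,fy=3))
E
```

```text
d [ -1.17 -13.03  -6.14] w [0.   0.   3.74] | now [0.5831 0.1018 0.0286] [ 3.1416  0.     -3.1013] F [-0.85 -0.05  3.07] w 0.0237 gf 25.0 t 6.75
t: 8.0
eef_pos: [0.6, -0.0272, 0.0898]
ee_rot: [3.141, 0.0, 3.118]
force: [0.1, -0.1, -1.4]
width: 0.0235
gripper_force: 25.0
d [-0.   -0.08  5.07] w [0.01 0.01 0.06] | now [ 0.6    -0.0272  0.0898] [3.1414e+00 2.0000e-04 3.1176e+00] F [ 0.14 -0.07 -1.43] w 0.0235 gf 25.0 t 8.0
```

View pics/s2.png

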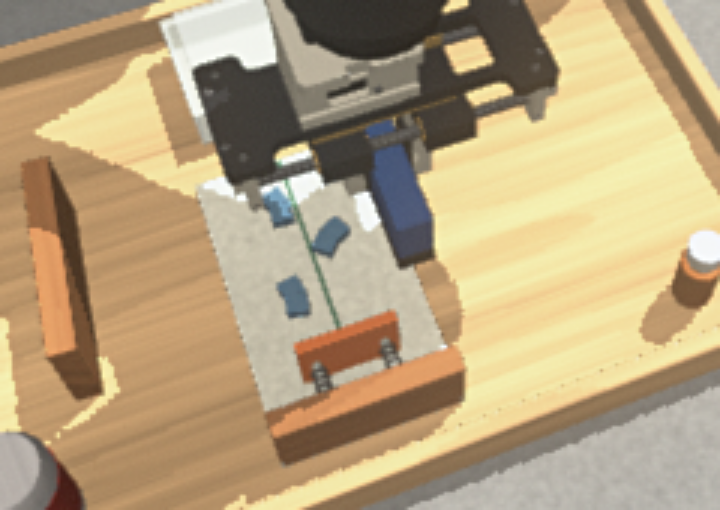

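The scraper is held parallel to the strip and just right of all the shards, which are at crop (278,205), (330,237) and (294,297). I'll check the shards lie within its reach while lowering it.

```bash
python3 -c "
from m import *
print(unproj('scene',np.array([[278,188],[278,225],[330,237],[294,278],[294,318],[350,312],[208,186],[300,345],[398,315]])/3+[100,150],.027).round(3))"
python3 -m crank '[{"dx":0,"dy":0,"dz":1,"wx":0,"wy":0,"wz":0},{"dx":0,"dy":0,"dz":2,"wx":0,"wy":0,"wz":0},{"dx":0,"dy":0,"dz":3,"wx":0,"wy":0,"wz":0},{"dx":0,"dy":0,"dz":4,"wx":0,"wy":0,"wz":0},{"dx":0,"dy":0,"dz":4.5,"wx":0,"wy":0,"wz":0},{"dx":0,"dy":0,"dz":4.8,"wx":0,"wy":0,"wz":0},{"dx":0,"dy":0,"dz":5,"wx":0,"wy":0,"wz":0},{"dx":0,"dy":0,"dz":5.1,"wx":0,"wy":0,"wz":0},{"dx":0,"dy":0,"dz":5.1,"wx":0,"wy":0,"wz":0},{"dx":0,"dy":0,"dz":5.1,"wx":0,"wy":0,"wz":0}]'
```

```text
[[ 0.55  -0.088  0.027]
 [ 0.577 -0.096  0.027]
 [ 0.599 -0.067  0.027]
 [ 0.619 -0.099  0.027]
 [ 0.646 -0.108  0.027]
 [ 0.656 -0.073  0.027]
 [ 0.53  -0.131  0.027]
 [ 0.665 -0.11   0.027]
 [ 0.669 -0.045  0.027]]
t: 9.35
eef_pos: [0.6001, -0.0276, 0.0388]
ee_rot: [3.141, 0.0, 3.117]
force: [0.5, -0.1, -1.4]
width: 0.0239
gripper_force: 25.0
```

```bash
python3 -m crank '[{"dx":0,"dy":-0.5,"dz":0,"wx":0,"wy":0,"wz":0},{"dx":0,"dy":-1.2,"dz":0,"wx":0,"wy":0,"wz":0},{"dx":0,"dy":-1.9,"dz":0,"wx":0,"wy":0,"wz":0},{"dx":0,"dy":-2.6,"dz":0,"wx":0,"wy":0,"wz":0},{"dx":0,"dy":-3.3,"dz":0,"wx":0,"wy":0,"wz":0},{"dx":0,"dy":-4,"dz":0,"wx":0,"wy":0,"wz":0},{"dx":0,"dy":-4.7,"dz":0,"wx":0,"wy":0,"wz":0},{"dx":0,"dy":-5.4,"dz":0,"wx":0,"wy":0,"wz":0},{"dx":0,"dy":-6.1,"dz":0,"wx":0,"wy":0,"wz":0},{"dx":0,"dy":-6.8,"dz":0,"wx":0,"wy":0,"wz":0}]'
python3 - <<'E'
from m import *
im=arm.grab_frame("scene"); cv2.imwrite("pics/s3.png",cv2.resize(im[150:320,100:340,::-1],None,fx=3,fy=3))
E
```

```text
t: 10.6
eef_pos: [0.5984, -0.096, 0.0386]
ee_rot: [3.142, 0.0, 3.117]
force: [0.9, 2.3, 0.8]
width: 0.0239
gripper_force: 25.0
```

View pics/s3.png

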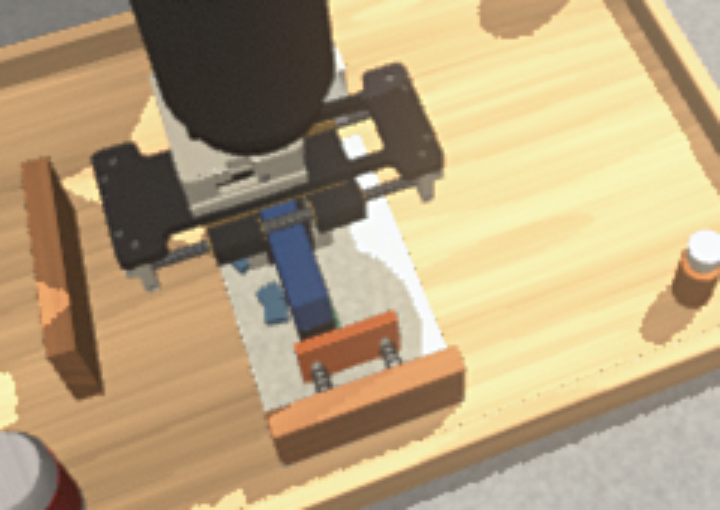

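The shards are being pushed ahead of the scraper, at crop (270,300) and (240,265). I'll continue over the edge.

```bash
python3 -m crank '[{"dx":0,"dy":-0.7,"dz":0,"wx":0,"wy":0,"wz":0},{"dx":0,"dy":-1.4,"dz":0,"wx":0,"wy":0,"wz":0},{"dx":0,"dy":-2.1,"dz":0,"wx":0,"wy":0,"wz":0},{"dx":0,"dy":-2.8,"dz":0,"wx":0,"wy":0,"wz":0},{"dx":0,"dy":-3.5,"dz":0,"wx":0,"wy":0,"wz":0},{"dx":0,"dy":-4.2,"dz":0,"wx":0,"wy":0,"wz":0},{"dx":0,"dy":-4.9,"dz":0,"wx":0,"wy":0,"wz":0},{"dx":0,"dy":-5.6,"dz":0,"wx":0,"wy":0,"wz":0},{"dx":0,"dy":-6.3,"dz":0,"wx":0,"wy":0,"wz":0},{"dx":0,"dy":-6.6,"dz":0,"wx":0,"wy":0,"wz":0}]'
python3 -m crank '[{"dx":0,"dy":0,"dz":0,"wx":0,"wy":0,"wz":0},{"dx":0,"dy":0,"dz":-1.5,"wx":0,"wy":0,"wz":0},{"dx":0,"dy":0,"dz":-4,"wx":0,"wy":0,"wz":0},{"dx":0,"dy":0,"dz":-6,"wx":0,"wy":0,"wz":0},{"dx":0.2,"dy":3,"dz":-6,"wx":0,"wy":0,"wz":0},{"dx":0.6,"dy":8,"dz":-6,"wx":0,"wy":0,"wz":0},{"dx":1,"dy":13,"dz":-6,"wx":0,"wy":0,"wz":0},{"dx":1.5,"dy":18,"dz":-6,"wx":0,"wy":0,"wz":0},{"dx":1.5,"dy":22,"dz":-6,"wx":0,"wy":0,"wz":0},{"dx":1.5,"dy":25,"dz":-6,"wx":0,"wy":0,"wz":0}]'
python3 - <<'E'
from m import *
go([.583,.100,.0291],3.1166)
im=arm.grab_frame("scene"); cv2.imwrite("pics/s4.png",cv2.resize(im[150:320,100:340,::-1],None,fx=3,fy=3))
E
```

```text
t: 11.9
eef_pos: [0.5959, -0.1623, 0.0379]
ee_rot: [-3.141, -0.002, 3.117]
force: [-0.2, -0.2, -1.4]
width: 0.0236
gripper_force: 25.0
t: 13.15
eef_pos: [0.588, 0.0909, 0.0999]
ee_rot: [3.141, 0.001, 3.119]
force: [1.0, 0.8, -1.2]
width: 0.0237
gripper_force: 25.0
d [0.53 0.9  7.08] w [0.03 0.08 0.14] | now [0.588  0.0909 0.0999] [3.141e+00 1.400e-03 3.119e+00] F [ 0.95  0.85 -1.19] w 0.0237 gf 25.0 t 13.15
```

View pics/s4.png

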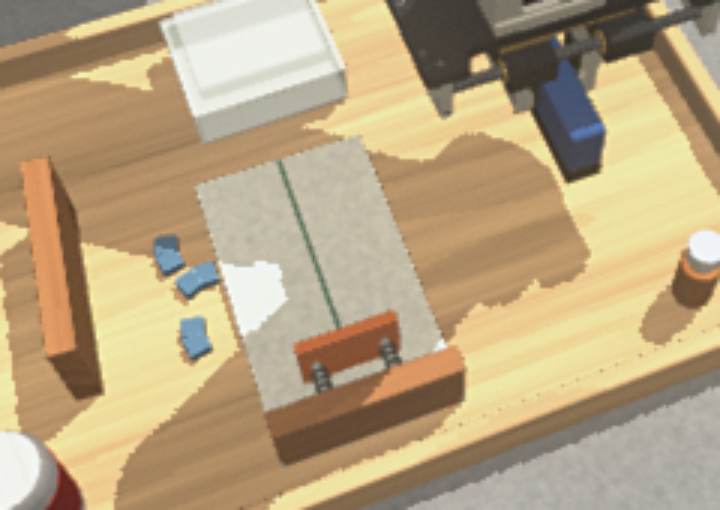

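All three shards (crop (168,255), (197,280) and (195,337)) lie on the tray floor and the strip is clear. Next I'll set the scraper down.

```bash
python3 -m crank '[{"dx":0.2,"dy":0.3,"dz":1.5,"wx":0,"wy":0,"wz":0},{"dx":0.4,"dy":0.6,"dz":3.5,"wx":0,"wy":0,"wz":0},{"dx":0.5,"dy":0.6,"dz":5,"wx":0,"wy":0,"wz":0},{"dx":0.5,"dy":0.6,"dz":6,"wx":0,"wy":0,"wz":0},{"dx":0.5,"dy":0.6,"dz":6.6,"wx":0,"wy":0,"wz":0},{"dx":0.5,"dy":0.6,"dz":6.9,"wx":0,"wy":0,"wz":0},{"dx":0.5,"dy":0.6,"dz":7.08,"wx":0,"wy":0,"wz":0},{"dx":0.5,"dy":0.6,"dz":7.13,"wx":0,"wy":0,"wz":0},{"dx":0.5,"dy":0.6,"dz":7.13,"wx":0,"wy":0,"wz":0},{"dx":0.5,"dy":0.6,"dz":7.13,"wx":0,"wy":0,"wz":0}]'
python3 -m crank '[{"dx":0,"dy":0,"dz":0,"wx":0,"wy":0,"wz":0},{"dx":0,"dy":0,"dz":0,"wx":0,"wy":0,"wz":0},{"dx":0,"dy":0,"dz":0,"wx":0,"wy":0,"wz":0},{"dx":0,"dy":0,"dz":0,"wx":0,"wy":0,"wz":0},{"dx":0,"dy":0,"dz":-1,"wx":0,"wy":0,"wz":0},{"dx":0,"dy":0,"dz":-3,"wx":0,"wy":0,"wz":0},{"dx":0,"dy":0,"dz":-6,"wx":0,"wy":0,"wz":0},{"dx":0,"dy":0,"dz":-10,"wx":0,"wy":0,"wz":0},{"dx":0,"dy":0,"dz":-14,"wx":0,"wy":0,"wz":0},{"dx":0,"dy":0,"dz":-14,"wx":0,"wy":0,"wz":0}]' 5
python3 -c "
from m import *
go([.53,-.20,.21],3.06)"
```

```text
t: 14.45
eef_pos: [0.5832, 0.0947, 0.0287]
ee_rot: [3.141, 0.001, 3.118]
force: [-2.2, -1.0, 6.1]
width: 0.0239
gripper_force: 25.0
t: 15.7
eef_pos: [0.585, 0.0955, 0.1718]
ee_rot: [3.139, 0.007, 3.118]
force: [0.4, -0.5, -0.1]
width: 0.0502
gripper_force: 0.0
d [  4.78 -29.66  -3.93] w [0.17 0.39 3.32] | now [0.585  0.0955 0.1718] [3.1388 0.0068 3.1179] F [ 0.43 -0.45 -0.11] w 0.0502 gf 0.0 t 15.7
```

```bash
python3 -m crank '[{"dx":-2,"dy":-4,"dz":-1,"wx":0,"wy":0,"wz":0},{"dx":-4,"dy":-9,"dz":-3,"wx":0,"wy":0,"wz":0},{"dx":-6,"dy":-14,"dz":-5,"wx":0,"wy":0,"wz":0},{"dx":-8,"dy":-18,"dz":-6,"wx":0,"wy":0,"wz":0},{"dx":-9,"dy":-22,"dz":-6,"wx":0,"wy":0,"wz":0},{"dx":-10,"dy":-24.5,"dz":-6,"wx":0,"wy":0,"wz":0},{"dx":-10.5,"dy":-25.8,"dz":-6,"wx":0,"wy":0,"wz":0},{"dx":-10.5,"dy":-25.8,"dz":-6,"wx":0,"wy":0,"wz":0},{"dx":-10.5,"dy":-25.8,"dz":-6,"wx":0,"wy":0,"wz":0},{"dx":-10.5,"dy":-25.8,"dz":-6,"wx":0,"wy":0,"wz":0}]'
python3 - <<'E'
from m import *
im=arm.grab_frame("wrist"); cv2.imwrite("pics/w5.png",im[:,:,::-1]); np.save("w5.npy",np.array(arm.calibration("wrist")["world_from_camera"]))
m=mask("wrist","divider",(.57,-.236,.047))
if m is not None:
    r=fit({"wrist":m},(.57,-.236,-.09),(-.07,-.009,.012),(.07,.009,.082)); print(m.sum(),r.x,r.fun)
E
```

```text
t: 16.95
eef_pos: [0.6816, -0.1646, 0.2275]
ee_rot: [3.141, 0.0, 3.118]
force: [0.3, 0.7, 0.6]
width: 0.0501
gripper_force: 0.0
3991 [ 0.57177012 -0.23609174 -0.08383363] 0.06740754933895382
```

View pics/w5.png

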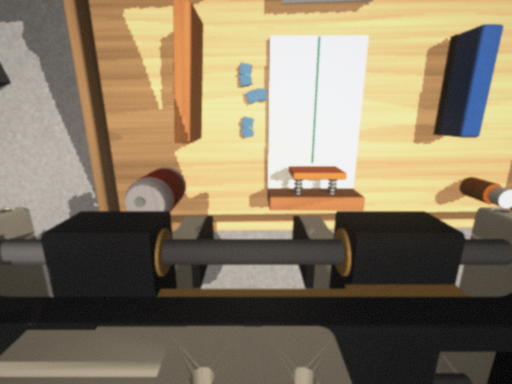

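The view is clear: the divider's top is at cols 174–190, rows 0–142, the green line runs from (319,38) to (312,162), and the plate's top edge is at row 168. I'll measure the line, plate and strip.

Run:
```python
from m import *
im=cv2.imread("pics/w5.png")[:,:,::-1]; I=im.astype(int)
def line(pts,n):
    f=np.polyfit(pts[:,0],pts[:,1],1); k=abs(pts[:,1]-np.polyval(f,pts[:,0]))<.002; f=np.polyfit(pts[k,0],pts[k,1],1); print(n,"slope",round(f[0],4),"@.6",round(np.polyval(f,.6),4),"n",k.sum(),"x",pts[k,0].min().round(3),pts[k,0].max().round(3))
g=(I[:,:,1]-I[:,:,0]>12)&(I[:,:,1]-I[:,:,2]>5); g[:,:305]=0; g[:,325:]=0; g[170:]=0
v,u=np.nonzero(g); line(unproj("wrist",np.c_[u,v],.022),"green")
# strip left/right edges and bottom edge
w=(I.min(2)>190); L=[];Q=[]
for r in range(45,155):
    c=np.nonzero(w[r,255:380])[0]+255; L.append([c.min()-.5,r]); Q.append([c.max()+.5,r])
line(unproj("wrist",L,.022),"left"); line(unproj("wrist",Q,.022),"right")
t=[[c,np.nonzero(w[20:80,c])[0].min()+20-.5] for c in range(275,362)]
P=unproj("wrist",t,.022)[:,[1,0]]; f=np.polyfit(P[:,0],P[:,1],1); print("robot-side edge dx/dy",f[0],"x at y=-.084",np.polyval(f,-.084),np.std(P[:,1]-np.polyval(f,P[:,0])))
# orange plate top
o=(I[:,:,0]-I[:,:,2]>90); o[:160]=0;o[186:]=0;o[:,:280]=0;o[:,355:]=0
for lab,fn in (("back? top row",np.min),("front bottom row",np.max)):
    t=[[c,fn(np.nonzero(o[:,c])[0])] for c in range(294,340,6)]; print(lab,t, unproj("wrist",t,.070)[[0,-1]].round(4).tolist())
c=np.nonzero(o.any(0))[0]; print(c.min(),c.max(),unproj("wrist",[[c.min()-.5,173],[c.max()+.5,173]],.07).round(4).tolist())
# divider top edges: sharp orange brightness
m=mask("wrist","divider",(.57,-.236,.047))
L=[[np.nonzero(m[r])[0].min()-.5,r] for r in range(10,130)]; line(unproj("wrist",L,.082),"div left top")
for d in (arm.mark_of("wrist","stop_plate"),arm.mark_of("wrist","mount")): print([(np.round(e["centre"],4).tolist(),round(e["confidence"],2)) for e in d][:2])
print([I[r,170:206].tolist()[::2] for r in (60,)])
cv2.imwrite("pics/w5c.png",cv2.resize(im[145:225,255:375,::-1],None,fx=6,fy=6,interpolation=cv2.INTER_NEAREST))
```

```text
green slope -0.0224 @.6 -0.0823 n 363 x 0.524 0.677
left slope -0.0202 @.6 -0.1419 n 110 x 0.532 0.665
right slope -0.0181 @.6 -0.0219 n 110 x 0.535 0.668
robot-side edge dx/dy 0.023490292269088175 x at y=-.084 0.5218686469757599 0.002470823630693875
back? top row [[294, np.int64(168)], [300, np.int64(168)], [306, np.int64(168)], [312, np.int64(168)], [318, np.int64(168)], [324, np.int64(168)], [330, np.int64(168)], [336, np.int64(169)]] [[0.6752, -0.1153, 0.07], [0.6776, -0.0655, 0.07]]
front bottom row [[294, np.int64(178)], [300, np.int64(179)], [306, np.int64(178)], [312, np.int64(178)], [318, np.int64(178)], [324, np.int64(178)], [330, np.int64(179)], [336, np.int64(178)]] [[0.6874, -0.1151, 0.07], [0.6886, -0.0648, 0.07]]
291 345 [[0.6812, -0.1194, 0.07], [0.6827, -0.0539, 0.07]]
div left top slope -0.0887 @.6 -0.2478 n 120 x 0.512 0.626
[([0.6809, -0.0889, 0.0196], 0.85)]
[([0.6047, -0.0846, 0.0135], 0.86), ([0.5699, -0.2387, 0.0178], 0.4)]
[[[195, 148, 99], [195, 147, 96], [213, 141, 87], [226, 149, 89], [227, 150, 90], [227, 150, 91], [226, 148, 90], [225, 148, 89], [228, 152, 89], [227, 151, 89], [177, 112, 64], [113, 74, 46], [106, 68, 42], [103, 65, 39], [105, 70, 41], [110, 75, 46], [169, 142, 91], [236, 223, 152]]]
```

View pics/w5c.png

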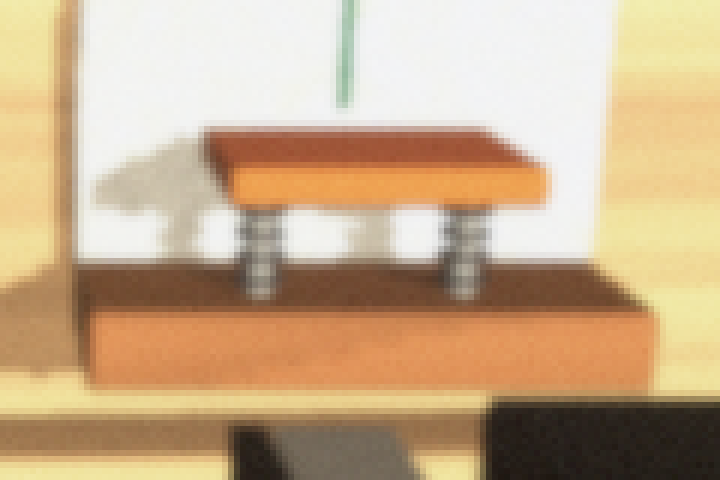

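The plate's front top edge is at row ~172.7, so its face is at x≈0.681. The line has yaw≈-0.022 and passes y≈-0.0825 at x=0.6. The divider is at (0.572,-0.236) with yaw -0.086. Now I'll pick it up.

```bash
python3 -c "
from m import *
go([.572,-.2362,.031],3.0556)"
```

```text
d [10.8  -7.35 19.64] w [0.   0.01 3.57] | now [ 0.6816 -0.1653  0.2275] [3.1416e+00 2.0000e-04 3.1179e+00] F [-0.28 -0.14 -0.41] w 0.05 gf 0.0 t 17.2
```

```bash
python3 -m crank '[{"dx":3,"dy":-2,"dz":2,"wx":0,"wy":0,"wz":1},{"dx":7,"dy":-5,"dz":4,"wx":0,"wy":0,"wz":2.5},{"dx":10,"dy":-7,"dz":7,"wx":0,"wy":0,"wz":3.57},{"dx":10.8,"dy":-7.35,"dz":9,"wx":0,"wy":0,"wz":3.57},{"dx":10.8,"dy":-7.35,"dz":12,"wx":0,"wy":0,"wz":3.57},{"dx":10.8,"dy":-7.35,"dz":15,"wx":0,"wy":0,"wz":3.57},{"dx":10.8,"dy":-7.35,"dz":17.5,"wx":0,"wy":0,"wz":3.57},{"dx":10.8,"dy":-7.35,"dz":19,"wx":0,"wy":0,"wz":3.57},{"dx":10.8,"dy":-7.35,"dz":19.64,"wx":0,"wy":0,"wz":3.57},{"dx":10.8,"dy":-7.35,"dz":19.64,"wx":0,"wy":0,"wz":3.57}]' 4.5
python3 -m crank '[{"dx":0,"dy":0,"dz":0,"wx":0,"wy":0,"wz":0},{"dx":0,"dy":0,"dz":0,"wx":0,"wy":0,"wz":0},{"dx":0,"dy":0,"dz":0,"wx":0,"wy":0,"wz":0},{"dx":0,"dy":0,"dz":0,"wx":0,"wy":0,"wz":0},{"dx":0,"dy":0,"dz":0,"wx":0,"wy":0,"wz":0},{"dx":0,"dy":0,"dz":0,"wx":0,"wy":0,"wz":0},{"dx":0,"dy":0,"dz":0,"wx":0,"wy":0,"wz":0},{"dx":0,"dy":0,"dz":0,"wx":0,"wy":0,"wz":0},{"dx":0,"dy":0,"dz":0,"wx":0,"wy":0,"wz":0},{"dx":0,"dy":0,"dz":0,"wx":0,"wy":0,"wz":0}]' 1 40
python3 -c "
from m import *
go([.585,-.082,.10],np.pi-.022)"
```

```text
t: 18.45
eef_pos: [0.5721, -0.2366, 0.031]
ee_rot: [-3.141, 0.0, 3.055]
force: [-0.2, 0.1, 0.0]
width: 0.0447
gripper_force: 0.0
t: 19.7
eef_pos: [0.5721, -0.2365, 0.0313]
ee_rot: [-3.142, 0.001, 3.055]
force: [-0.9, 0.8, 5.1]
width: 0.0179
gripper_force: 40.0
d [ 0.05 15.51 -6.87] w [-0.01  0.03 -3.69] | now [ 0.5721 -0.2365  0.0313] [-3.1415e+00  5.0000e-04  3.0552e+00] F [-0.85  0.8   5.07] w 0.0179 gf 40.0 t 19.7
```

```bash
python3 -m crank '[{"dx":0,"dy":0,"dz":-1.5,"wx":0,"wy":0,"wz":0},{"dx":0,"dy":0,"dz":-4,"wx":0,"wy":0,"wz":0},{"dx":0,"dy":0,"dz":-6.8,"wx":0,"wy":0,"wz":0},{"dx":0,"dy":3,"dz":-6.8,"wx":0,"wy":0,"wz":-1},{"dx":0,"dy":7,"dz":-6.8,"wx":0,"wy":0,"wz":-2.5},{"dx":0,"dy":11,"dz":-6.8,"wx":0,"wy":0,"wz":-3.7},{"dx":0,"dy":14,"dz":-6.8,"wx":0,"wy":0,"wz":-3.7},{"dx":0,"dy":15.5,"dz":-6.8,"wx":0,"wy":0,"wz":-3.7},{"dx":0,"dy":15.5,"dz":-6.8,"wx":0,"wy":0,"wz":-3.7},{"dx":0,"dy":15.5,"dz":-6.8,"wx":0,"wy":0,"wz":-3.7}]'
python3 -c "
from m import *
go([.590,-.0823,.0425],np.pi-.022)"
```

```text
t: 20.95
eef_pos: [0.5852, -0.0828, 0.099]
ee_rot: [-3.141, -0.0, 3.119]
force: [-0.2, -0.8, -0.8]
width: 0.0178
gripper_force: 40.0
d [-0.48  0.06  5.65] w [-0.01 -0.01 -0.02] | now [ 0.5852 -0.0828  0.099 ] [-3.1415e+00 -1.0000e-04  3.1192e+00] F [-0.16 -0.82 -0.79] w 0.0178 gf 40.0 t 20.95
```

```bash
python3 -m crank '[{"dx":-0.2,"dy":0.05,"dz":1,"wx":0,"wy":0,"wz":0},{"dx":-0.4,"dy":0.05,"dz":2,"wx":0,"wy":0,"wz":0},{"dx":-0.48,"dy":0.05,"dz":3,"wx":0,"wy":0,"wz":0},{"dx":-0.48,"dy":0.05,"dz":4,"wx":0,"wy":0,"wz":0},{"dx":-0.48,"dy":0.05,"dz":5,"wx":0,"wy":0,"wz":0},{"dx":-0.48,"dy":0.05,"dz":5.5,"wx":0,"wy":0,"wz":0},{"dx":-0.48,"dy":0.05,"dz":5.6,"wx":0,"wy":0,"wz":0},{"dx":-0.48,"dy":0.05,"dz":5.6,"wx":0,"wy":0,"wz":0},{"dx":-0.48,"dy":0.05,"dz":5.6,"wx":0,"wy":0,"wz":0},{"dx":-0.48,"dy":0.05,"dz":5.6,"wx":0,"wy":0,"wz":0}]'
python3 - <<'E'
from m import *
go([.600,-.0823,.0413],np.pi-.022)
im=arm.grab_frame("wrist"); cv2.imwrite("pics/w6.png",im[:,:,::-1])
b=arm.grab_frame("scene"); cv2.imwrite("pics/s6.png",b[:,:,::-1])
o=np.vstack([im[0:230,90:430],b[150:290,100:440]])
cv2.imwrite("pics/c6.png",cv2.resize(o[:,:,::-1],None,fx=1.6,fy=1.6))
E
```

```text
t: 22.2
eef_pos: [0.5903, -0.0817, 0.0432]
ee_rot: [3.141, 0.001, 3.12]
force: [0.2, -0.1, -1.6]
width: 0.0178
gripper_force: 40.0
d [-0.97 -0.04  0.19] w [0.01 0.04 0.  ] | now [ 0.5903 -0.0817  0.0432] [3.1415e+00 6.0000e-04 3.1196e+00] F [ 0.2  -0.07 -1.64] w 0.0178 gf 40.0 t 22.2
```

View pics/c6.png

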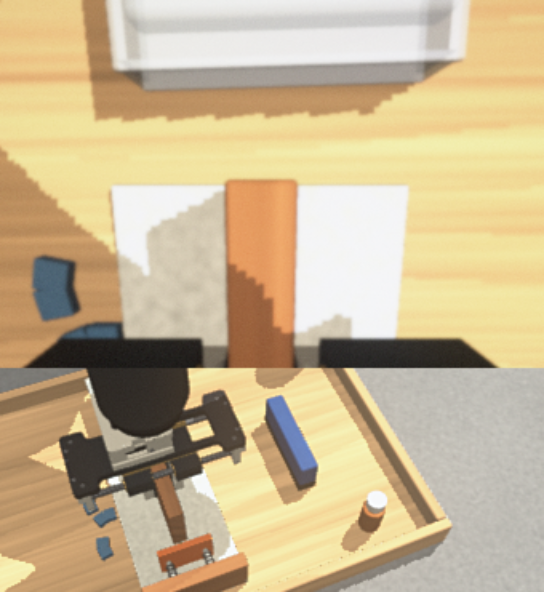

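The board hangs just over the strip, with the strip corners at crop cols 111 and 408 and the board at 227–297. I'll measure its centring against the strip edges.

Run:
```python
from m import *
I=cv2.imread("pics/w6.png")[:,:,::-1].astype(int)
zt=arm.get_state()["eef_pos"][2]-.0313+.012+.07; print("top z",zt)
f=lambda r,c: I[r,c].tolist()
D=[];S=[]
for r in range(124,205,8):
    g=np.abs(np.diff(I[r,220:290].sum(1))); a=220+g[:25].argmax()+.5; b=220+35+g[35:].argmax()+.5
    gl=np.abs(np.diff(I[r,150:185,2])); l=150+gl.argmax()+.5; gr=np.abs(np.diff(I[r,325:355,2])); q=325+gr.argmax()+.5
    pb=unproj("wrist",[[a,r],[b,r]],zt); ps=unproj("wrist",[[l,r],[q,r]],.022)
    D.append([pb[:,0].mean(),pb[:,1].mean(),pb[1,1]-pb[0,1]]); S.append([ps[:,0].mean(),ps[:,1].mean(),ps[1,1]-ps[0,1]])
D=np.array(D);S=np.array(S); print(D.round(4).tolist());print(S.round(4).tolist())
print("board axis",np.polyfit(D[:,0],D[:,1],1)[0],"strip axis",np.polyfit(S[:,0],S[:,1],1)[0])
# stop plate in scene vs. board
w=(I.min(2)>150); t=[[c,np.nonzero(w[95:150,c])[0].min()+95-.5] for c in list(range(282,340))]
P=unproj("wrist",t,.022); ff=np.polyfit(P[:,1],P[:,0],1); print("edge slope (=-yaw)",ff[0],"x@-.084",np.polyval(ff,-.084))
```

```text
top z 0.09379974037210928
[[0.5245, -0.0803, 0.0177], [0.5275, -0.0804, 0.0178], [0.5306, -0.0805, 0.018], [0.5337, -0.0805, 0.0173], [0.5368, -0.0806, 0.0174], [0.5401, -0.0807, 0.0176], [0.5433, -0.0807, 0.0177], [0.5466, -0.0808, 0.0179], [0.55, -0.0809, 0.018], [0.5534, -0.0808, 0.0177], [0.5569, -0.081, 0.0175]]
[[0.527, -0.0806, 0.119], [0.5321, -0.0807, 0.1186], [0.5372, -0.0808, 0.1182], [0.5424, -0.081, 0.1192], [0.5477, -0.0807, 0.1181], [0.5531, -0.0809, 0.119], [0.5585, -0.081, 0.1186], [0.5641, -0.0814, 0.1189], [0.5697, -0.0816, 0.1185], [0.5754, -0.0814, 0.1188], [0.5813, -0.0818, 0.1191]]
board axis -0.01971239167263505 strip axis -0.020312786021736456
edge slope (=-yaw) 0.021875974450569362 x@-.084 0.5089483292666738
```

The board is centred within about 0.2 mm and parallel within 1–2 mrad. I'll lower it and approach the plate.

```bash
python3 -m crank '[{"dx":0,"dy":0,"dz":0.1,"wx":0,"wy":0,"wz":0},{"dx":0,"dy":0,"dz":0.18,"wx":0,"wy":0,"wz":0},{"dx":0,"dy":0,"dz":0.22,"wx":0,"wy":0,"wz":0},{"dx":0,"dy":0,"dz":0.22,"wx":0,"wy":0,"wz":0},{"dx":-0.3,"dy":0,"dz":0.22,"wx":0,"wy":0,"wz":0},{"dx":-0.6,"dy":0,"dz":0.22,"wx":0,"wy":0,"wz":0},{"dx":-0.9,"dy":0,"dz":0.22,"wx":0,"wy":0,"wz":0},{"dx":-1.2,"dy":0,"dz":0.22,"wx":0,"wy":0,"wz":0},{"dx":-1.5,"dy":0,"dz":0.22,"wx":0,"wy":0,"wz":0},{"dx":-1.5,"dy":0,"dz":0.22,"wx":0,"wy":0,"wz":0}]'
python3 -c "
from m import *
go([.6203,-.0823,.0413],np.pi-.022)"
```

```text
t: 23.55
eef_pos: [0.6055, -0.0822, 0.0413]
ee_rot: [-3.141, 0.001, 3.12]
force: [-1.2, 0.1, 4.6]
width: 0.0179
gripper_force: 40.0
d [-1.48  0.02 -0.  ] w [-0.02  0.04  0.01] | now [ 0.6055 -0.0822  0.0413] [-3.1413e+00  6.0000e-04  3.1198e+00] F [-1.23  0.05  4.59] w 0.0179 gf 40.0 t 23.55
```

```bash
python3 -m crank '[{"dx":-0.2,"dy":0,"dz":-0.01,"wx":0,"wy":0,"wz":0},{"dx":-0.4,"dy":0,"dz":-0.02,"wx":0,"wy":0,"wz":0},{"dx":-0.6,"dy":0,"dz":-0.02,"wx":0,"wy":0,"wz":0},{"dx":-0.8,"dy":0,"dz":-0.02,"wx":0,"wy":0,"wz":0},{"dx":-0.9,"dy":0,"dz":-0.02,"wx":0,"wy":0,"wz":0},{"dx":-1.0,"dy":0,"dz":-0.02,"wx":0,"wy":0,"wz":0},{"dx":-1.0,"dy":0,"dz":-0.02,"wx":0,"wy":0,"wz":0},{"dx":-1.0,"dy":0,"dz":-0.02,"wx":0,"wy":0,"wz":0},{"dx":-1.0,"dy":0,"dz":-0.02,"wx":0,"wy":0,"wz":0},{"dx":-1.0,"dy":0,"dz":-0.02,"wx":0,"wy":0,"wz":0}]'
python3 -c "
from m import *
go([.6203,-.0823,.0413],np.pi-.022)
for c in ('top','scene'):
  arm.grab_frame(c); print([np.round(d['centre'],4).tolist() for d in arm.mark_of(c,'stop_plate')][:1])
print(arm.get_state()['force'])"
```

```text
t: 24.8
eef_pos: [0.6144, -0.0824, 0.0413]
ee_rot: [-3.141, -0.001, 3.12]
force: [-5.7, 0.2, 7.1]
width: 0.0179
gripper_force: 40.0
d [-0.59  0.02 -0.  ] w [-0.01 -0.05 -0.  ] | now [ 0.6144 -0.0824  0.0413] [-3.1414e+00 -9.0000e-04  3.1196e+00] F [-5.67  0.17  7.07] w 0.0179 gf 40.0 t 24.8
[]
[[0.6816, -0.0812, 0.0205]]
[-4.85082135  0.4184193   7.420384  ]
```

```bash
python3 -m crank '[{"dx":-0.1,"dy":0,"dz":-0.02,"wx":0,"wy":0,"wz":0},{"dx":-0.2,"dy":0,"dz":-0.03,"wx":0,"wy":0,"wz":0},{"dx":-0.3,"dy":0,"dz":-0.03,"wx":0,"wy":0,"wz":0},{"dx":-0.4,"dy":0,"dz":-0.03,"wx":0,"wy":0,"wz":0},{"dx":-0.5,"dy":0,"dz":-0.03,"wx":0,"wy":0,"wz":0},{"dx":-0.5,"dy":0,"dz":-0.03,"wx":0,"wy":0,"wz":0},{"dx":-0.5,"dy":0,"dz":-0.03,"wx":0,"wy":0,"wz":0},{"dx":-0.5,"dy":0,"dz":-0.03,"wx":0,"wy":0,"wz":0},{"dx":-0.5,"dy":0,"dz":-0.03,"wx":0,"wy":0,"wz":0},{"dx":-0.5,"dy":0,"dz":-0.03,"wx":0,"wy":0,"wz":0}]'
python3 -c "
from m import *
go([.6203,-.0823,.0413],np.pi-.022)
F=[]
for i in range(6):
  im=arm.grab_frame('scene' if i%2 else 'top'); F.append(arm.get_state()['force'])
  b=im if i%2 else None
  if not i%2: t=im
print(np.mean(F,0),np.std(F,0))
o=np.vstack([cv2.resize(b[205:275,160:280],None,fx=5,fy=4),cv2.resize(t[95:165,270:390],None,fx=5,fy=4)][:2])
cv2.imwrite('pics/c7.png',o[:,:,::-1])
go([.6203,-.0823,.0413],np.pi-.022)"
```

```text
t: 26.25
eef_pos: [0.6183, -0.0825, 0.0414]
ee_rot: [-3.141, -0.003, 3.119]
force: [-8.6, 1.2, 9.4]
width: 0.0178
gripper_force: 40.0
d [-0.2   0.03  0.01] w [-0.01 -0.16 -0.01] | now [ 0.6183 -0.0825  0.0414] [-3.1414e+00 -2.8000e-03  3.1194e+00] F [-8.6   1.2   9.45] w 0.0178 gf 40.0 t 26.25
[-8.77330348  1.29649475  8.96100589] [0.39737891 0.33667961 0.39520732]
d [-0.2   0.03  0.01] w [-0.01 -0.16 -0.01] | now [ 0.6183 -0.0825  0.0414] [-3.1413e+00 -2.9000e-03  3.1194e+00] F [-9.06  1.48  9.24] w 0.0183 gf 40.0 t 26.55
```

View pics/c7.png

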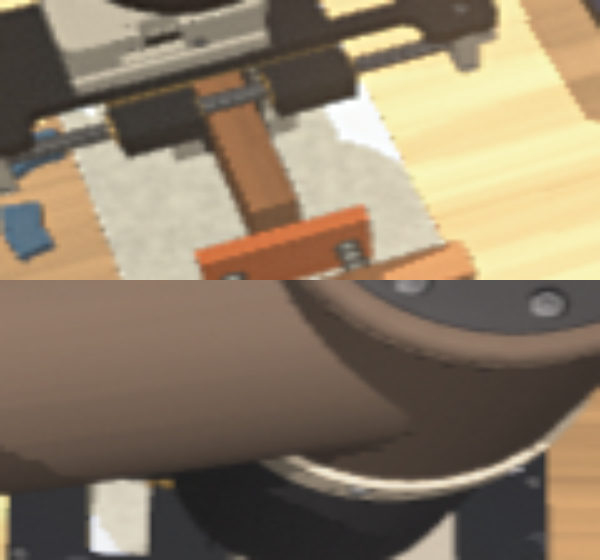

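The scene view shows the board's end against the orange plate at crop (275,225), centred. Wrist force less friction gives about 6.6 N on the plate. I'll add about 2 mm and relax the down-force.

```bash
python3 -m crank '[{"dx":-0.05,"dy":0,"dz":-0.01,"wx":0,"wy":0,"wz":0},{"dx":-0.1,"dy":0,"dz":-0.02,"wx":0,"wy":0,"wz":0},{"dx":-0.15,"dy":0,"dz":-0.03,"wx":0,"wy":0,"wz":0},{"dx":-0.2,"dy":0,"dz":-0.04,"wx":0,"wy":0,"wz":0},{"dx":-0.2,"dy":0,"dz":-0.04,"wx":0,"wy":0,"wz":0},{"dx":-0.2,"dy":0,"dz":-0.04,"wx":0,"wy":0,"wz":0},{"dx":-0.2,"dy":0,"dz":-0.04,"wx":0,"wy":0,"wz":0},{"dx":-0.2,"dy":0,"dz":-0.04,"wx":0,"wy":0,"wz":0},{"dx":-0.2,"dy":0,"dz":-0.04,"wx":0,"wy":0,"wz":0},{"dx":-0.2,"dy":0,"dz":-0.04,"wx":0,"wy":0,"wz":0}]'
python3 -c "
from m import *
F=[]
for i in range(6):
  im=arm.grab_frame('scene' if i%2 else 'wrist'); F.append(arm.get_state()['force'])
  if i%2: b=im
  else: w=im
print(np.mean(F,0),np.std(F,0))
go([.6203,-.0823,.0413],np.pi-.022)
cv2.imwrite('pics/w8.png',w[:,:,::-1])
o=np.vstack([cv2.resize(b[205:275,160:280],None,fx=5,fy=4),cv2.resize(w[90:230,136:376],None,fx=2.5,fy=2)])
cv2.imwrite('pics/c8.png',o[:,:,::-1])"
```

```text
t: 27.8
eef_pos: [0.6197, -0.0826, 0.0414]
ee_rot: [-3.141, -0.004, 3.119]
force: [-9.9, 0.5, 9.1]
width: 0.0176
gripper_force: 40.0
[-9.97545005  1.68986868  8.50092039] [0.75742565 0.5819374  0.1693467 ]
d [-0.06  0.03  0.02] w [-0.01 -0.22 -0.02] | now [ 0.6197 -0.0826  0.0415] [-3.1414 -0.0039  3.1192] F [-10.84   0.99   8.75] w 0.0182 gf 40.0 t 28.1
```

View pics/c8.png

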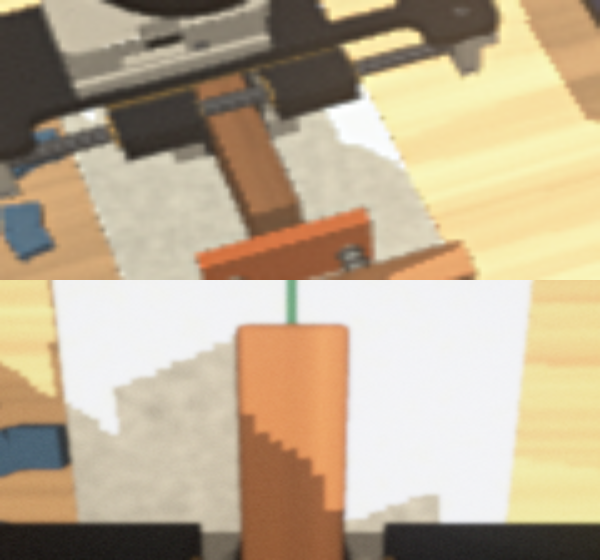

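The green line meets the board's middle (292 against the board centre at 293). The plate force is about 7.8 N, from both the force reading less friction and the 9.6 mm of spring travel. I'm handing in.

```bash
python3 -c "
from station import arm
print(arm.job_done())"
```

```text
the job is handed in; nothing more can be done
None
```

The job is handed in: the shards are wiped onto the tray floor, the scraper is set down clear of the strip, and the divider is held centred on the green line, pressed against the plate with an estimated 7.8 N (about 10 N at the wrist, less friction).

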